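# Raise the test-stage guard window to the mark

## Robot

A 6-joint arm with a two-finger parallel gripper is mounted at the origin on the work surface. World frame = base frame: x ahead of the robot, y to its left, z up, the work surface at z = 0. Lengths are in m, angles in rad, forces in N, time in s.
With the tool pointing down it reaches from about 0.275 to 0.85 m from the base axis. Payload 19 kg.
Tool frame: the origin (TCP) lies midway between the tips of the shut fingers; the grasp point (between the pads) lies 19 mm behind it; z points along the fingers, y is the direction in which the jaws open and shut (so a half turn about z gives the same grasp; the last joint's range is limited). The gripper opens to 85 mm and grips with 20 to 120 N. Pads are 22 mm wide; open, the fingers measure 114 mm over their backs; the gripper's body (76 mm by 85 mm) begins 54 mm behind the grasp point. The pads swing forward as they close: fully open they stand 13 mm farther back than shut.
Start: joints at [1.097, 0.15, 1.437, -0, 1.554, -0.134], TCP at [0.192, 0.542, 0.231] pointing down, gripper open.
Joint ranges: [-2.8, 2.8], [-0.68, 2.1], [0.12, 2.68], [-1.39, 4.53], [0.16, 2.79], [-2.81, 2.81]. Speed limits (rad/s): [1.89, 1.89, 2.22, 3.01, 3.01, 3.01].

## Interface

Orientations are given as [roll, pitch, yaw] about the fixed x, y, z axes, in that order (R = Rz(yaw) Ry(pitch) Rx(roll)).
In Python, from bench import env gives the robot as it stands.
- The arm moves only by the shell command python3 -m jog 'ROWS' [OPENING]. ROWS is JSON, a list of rows, each an object of numbers: "x", "y", "z": the shift along the tool's x, y, z as a fraction of full scale; "wx", "wy", "wz": the turn, a rotation vector about the tool's x, y, z as a fraction of full scale. In form: [{"x": .., "y": .., "z": .., "wx": .., "wy": .., "wz": ..}, ...]. A call has 1 to 10 rows; each row shifts and turns the pose as measured when the row begins, along the tool's axes as they then stand; what a row does not reach is not made up. Full scale, the value 1, is 3 cm for a shift and pi rad for a turn. A row lasts 1/8 s, in which the tool goes at most 62.5 mm and 10.7 degrees, less where a joint would pass 70% of its speed; a pose out of reach is approached as far as the arm can. A call with a number of a shift or a turn outside -1 to 1 is refused whole. A call with a gripper value outside its range is refused whole. OPENING is the closure, from 0 (fully open) to 1 (shut), set as the call begins (- or left out, the last holds). The fingers move at their own pace and stop on an object; the grip force is fixed at half the most. Time passes only in rows, so rows that do not move let the fingers close. It gives the time, the measured TCP pose, the force and the opening at its end, in the units of the state.
- env.read_state(): the state, without advancing time (a new reading comes with each control period).
- env.capture(name): name is "scene" or "side" or "wrist"; returns a dict with "img" (384x512x3 uint8, red, green, blue), "camera_matrix" (3x3 intrinsics, pixels), "R" (3x3) and "t" (3): a world point X has camera coordinates R X + t; the wrist camera has in their place "tool_from_camera" (4x4, takes a point from camera to tool coordinates, whose origin is the TCP and whose axes are the flange's). Camera axes: x right, y down, z forward; pixel columns grow to the right and rows downward; lengths in m; the calibration is good to about 2 mm. A picture is of the moment at which its call begins: read the wrist's pose just before it. There is no depth.
- env.finish_job(): hands the job in, once; it reports no verdict.
The state is a dict: "t": time; "q": joint angles; "dq": joint speeds; "joint_torque": joint torques, N m; "tool_pos": TCP position; "ee_rot": TCP orientation; "ft_force": force on the tool from outside, world axes, zero at the start; "wrist_torque": the same for the moment, N m; "finger_gap": opening from 0.0 (shut) to 1.0 (fully open).
Only numpy, scipy, OpenCV 4.12 (cv2) and the standard library are available. Lean on these libraries where they do the work, as an engineer would, in place of code of your own. Each camera call takes 0.05 s, during which the arm holds its last target. There are 200 camera calls.

## Task

Raise the counterweighted sliding window of the guard so that the loading stage behind it can be reached: put your fingers beneath the window's lip and gently push it up the slope until the lip is level with the pointer clip on the side rail, then take your hand away. Do not pinch the lip, and leave the pointer clip and the things standing on the bench where they are.

Things in the scene. Friction and masses are not known exactly. Their poses are not given: they have to be found in the camera images.
- guard: Bench guard, fixed: base plate 360 x 372 mm, 14 mm thick. Origin at bench level on its middle line; x points level from front to back, y left, z up. Its window slides between two side rails (32 mm wide, centred at y = +-167 mm) that rise backwards at 50 degrees from horizontal, to 385 mm high. Front sill below the window: top at 50 mm, front face at x = -156 mm.
- sash (a joint): The sliding window's travel up the slope in m: 0 is fully shut, 0.18 is the upper stop. It starts at or near shut. A counterweight behind balances it to within about 1 N, so that it stays where it is left; 1 to 4 N along the slope moves it.
- lip_root (a point): Aluminium lip across the front of the window, moving with it: 290 mm long, 12 mm thick, stands 33 mm out. Origin at its root on the window plane, mid-length, mid-thickness. Axes: z up the slope (sliding direction, 50 degrees above level), y left along the lip, -x straight out of the window. Underside at z = -6 mm; below it 50 mm of flat window is free.
- rib_top (a point): A black rubber rib, 18 mm deep, 6 mm high and 290 mm long, along the top of the lip, 14 mm back from the lip's front edge; this point is the middle of its top. Touching rib and lip with the fingers at once counts as pinching.
- lip_nose (a point): Middle of the lip's front edge, mid-thickness; same axes as lip_root.
- lip_end (a point): Left end of the lip, mid-thickness: this end passes by the pointer. Same axes as lip_root.
- pointer (a point): Tip of the pointer of the small black clip (40 x 26 mm) on the left rail, the height mark. Same axes as lip_root; it stands beside the path of the lip's left end, about 3 mm clear of it.
- mark (a joint): The clip's place on the rail in m, in the same measure as sash: the lip is level with the pointer when sash equals mark. The clip holds by stiff friction and must not be moved.
- jar: Bystander: small amber jar with a white cap, 42 mm across, 62 mm tall, upright on the bench. Origin at the centre of its underside.
- calweight: Bystander: brass calibration weight with a knob on top, 44 mm across, 56 mm tall. Origin at the centre of its underside.
- tray: Bystander: shallow white specimen tray, 80 x 60 x 22 mm. Origin at the centre of its underside.

How it is judged:
By the outcome, as a careful person would: the job done as asked, in the order asked, and still so for the second after the job is handed in, with the robot touching nothing.
It also fails if it takes over 38 s, if anything falls off the work surface, if the arm or the gripper's body presses on something with over 40 N, if the wrist force passes 120 N, or if a joint passes its speed limit or range.

## Working session

There is one attempt and no reset: what is moved stays moved. The work goes in short steps, Python scripts to look and compute and a shell command to move; the robot and the scene stay as the last step left them, time stands still between calls to the robot, and variables do not carry over. Pictures are saved under pics/ and viewed, about 8 in all and at most 12, crops included, and the job is handed in when it is done.

```bash
mkdir -p pics; ls; python3 - <<'E'
from bench import env
import cv2,pickle,numpy as np
s=env.read_state();print({k:np.round(v,3).tolist() for k,v in s.items()})
a=env.capture("scene");b=env.capture("side")
pickle.dump((a,b),open('ab.pkl','wb'))
for n,c in(("scene",a),("side",b)):
    print(n,c["camera_matrix"].tolist(),(-c["R"].T@c["t"]).tolist(),c["R"][2])
    cv2.imwrite(f"pics/{n}0.png",cv2.resize(c["img"][:,:,::-1],(800,600),interpolation=cv2.INTER_CUBIC))
E
```

```text
pics
{'t': 0.0, 'q': [1.097, 0.151, 1.438, 0.0, 1.554, -0.134], 'dq': [-0.002, -0.002, 0.0, -0.001, -0.0, -0.001], 'joint_torque': [0.001, -71.305, -57.088, 0.0, 0.008, -0.0], 'tool_pos': [0.192, 0.542, 0.231], 'ee_rot': [-3.14, -0.0, 2.802], 'ft_force': [0.032, -0.469, 0.145], 'wrist_torque': [-0.01, 0.001, -0.013], 'finger_gap': 0.997}
scene [[483.62117005983555, 0.0, 253.689034115952], [0.0, 483.62117005983555, 200.4242665146783], [0.0, 0.0, 1.0]] [0.6464015367231315, -0.7389404631456233, 1.1525301498622234] [-0.09038058  0.60168859 -0.79360077]
side [[492.07865492990766, 0.0, 255.55925847832452], [0.0, 492.07865492990766, 188.6322458311984], [0.0, 0.0, 1.0]] [0.09777798019164695, -0.5726155241586829, 0.8910979041240111] [ 0.37832374  0.58178931 -0.71999469]
```

View pics/scene0.png

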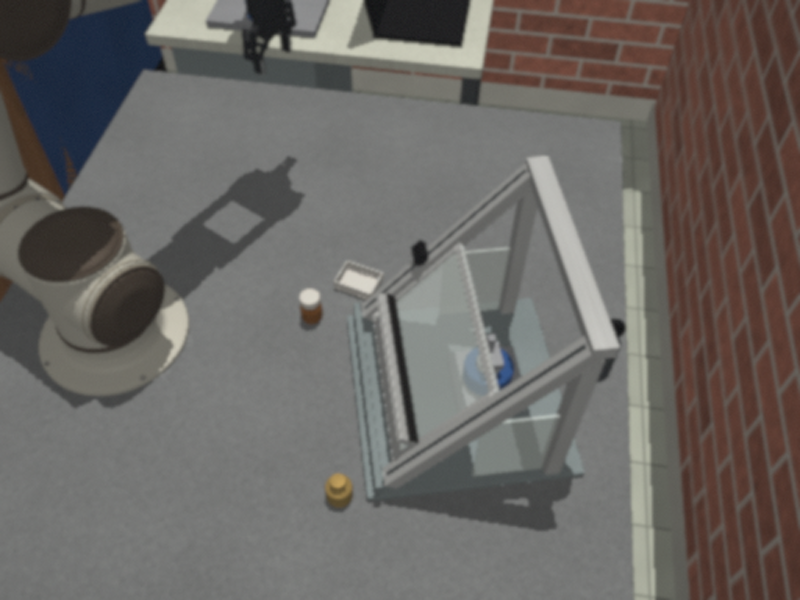

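View pics/side0.png

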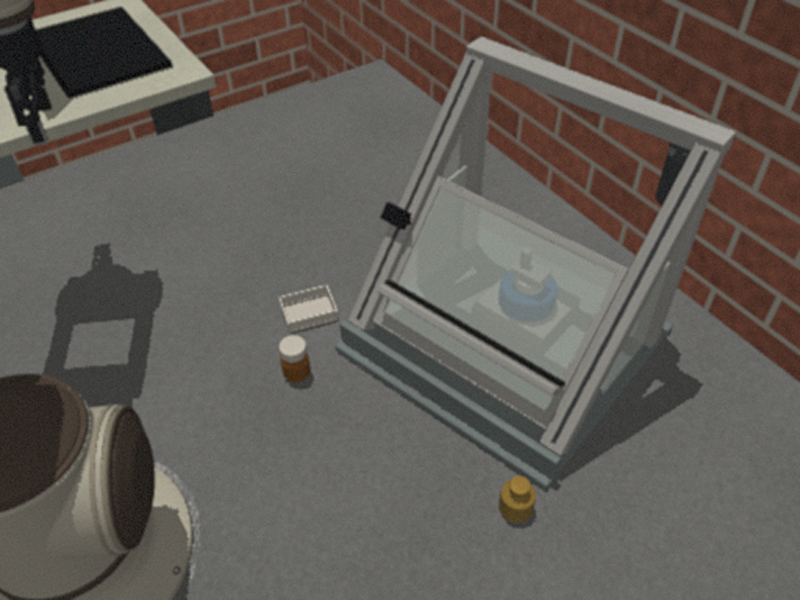

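Scene: the guard faces the robot. The lip runs from about (390,297) to (410,440), the black clip is at (419,252), jar (311,306), tray (358,280), weight (338,490). Side: the lip runs from (385,285) to (560,385), clip at (396,215). Next, one combined enlarged crop.

```bash
python3 - <<'E'
import cv2,pickle,numpy as np
a,b=pickle.load(open('ab.pkl','rb'))
out=np.zeros((600,800,3),np.uint8)
def put(c,x0,y0,w,h,ox):
    im=cv2.resize(c["img"][y0:y0+h,x0:x0+w,::-1],None,fx=3,fy=3,interpolation=cv2.INTER_CUBIC)
    im=cv2.convertScaleAbs(im,alpha=1.3)
    out[:im.shape[0],ox:ox+im.shape[1]]=im
    for x in range(-(-x0//20)*20,x0+w,20):
        cv2.putText(out,str(x),(ox+(x-x0)*3,598),0,.33,(0,255,255)); cv2.line(out,(ox+(x-x0)*3,580),(ox+(x-x0)*3,588),(0,255,255))
put(a,215,140,90,195,0); put(b,210,125,170,195,280)
cv2.imwrite('pics/crop1.png',out)
E
```

```text
(no output)
```

View pics/crop1.png

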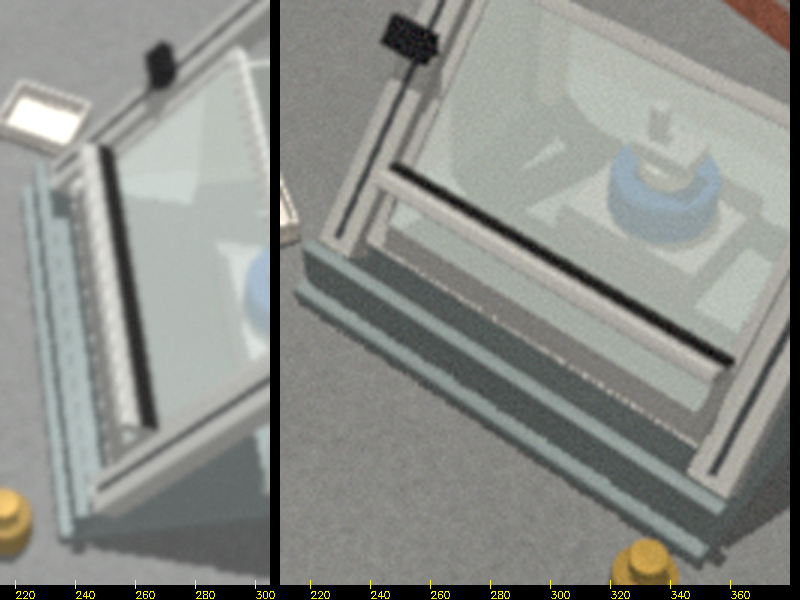

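```bash
cat > h.py <<'E'
import numpy as np,cv2,pickle
def P(c): return c["camera_matrix"]@np.c_[c["R"],c["t"]]
def tri(a,b,pa,pb):
    X=cv2.triangulatePoints(P(a),P(b),np.array(pa,float)[:,None],np.array(pb,float)[:,None])[:,0];return X[:3]/X[3]
def proj(c,X):
    x=np.atleast_2d(X)@P(c)[:,:3].T+P(c)[:,3];return x[:,:2]/x[:,2:]
E
python3 - <<'E'
from h import *
from scipy.optimize import least_squares
a,b=pickle.load(open('ab.pkl','rb'))
A=lambda u,v:(215+u/3,140+v/3)
B=lambda u,v:(210+(u-280)/3,125+v/3)
D={'baseL':(A(24,190),B(298,285)),'baseR':(A(65,538),B(703,553)),'sillL':(A(40,165),B(308,243)),'sillR':(A(82,518),B(723,508)),
'ribL':(A(103,147),B(393,163)),'ribR':(A(155,428),B(733,362)),'clip':(A(160,68),B(410,40)),
'topL':((527*.64,160*.64),(470*.64,45*.64)),
'jarcap':((310*.64,296*.64),(293*.64,344*.64)),'wt':(A(7,497),B(648,548)),'tray':((358*.64,281*.64),(308*.64,306*.64))}
for k,(p,q) in D.items():
    X=tri(a,b,p,q);print(k,X.round(4),np.round(proj(a,X)-p,1),np.round(proj(b,X)-q,1))
M={'baseL':(-.18,.186,.014),'baseR':(-.18,-.186,.014),'sillL':(-.156,.186,.05),'sillR':(-.156,-.186,.05)}
def w(p,m): c,s=np.cos(p[2]),np.sin(p[2]);return np.array([p[0]+c*m[0]-s*m[1],p[1]+s*m[0]+c*m[1],m[2]])
f=lambda p:np.concatenate([np.r_[proj(a,w(p,m))[0]-D[k][0],proj(b,w(p,m))[0]-D[k][1]] for k,m in M.items()])
r=least_squares(f,[.7,0,0]);print(r.x,r.fun.round(1))
for k in D:
    X=tri(a,b,*D[k]);p=r.x;d=X-[p[0],p[1],0];c,s=np.cos(p[2]),np.sin(p[2]);print(k,'guard',np.round([c*d[0]+s*d[1],-s*d[0]+c*d[1],d[2]],4))
E
```

```text
baseL [0.4278 0.1052 0.0081] [[ 0.1 -0.7]] [[0.4 0.7]]
baseR [ 0.5344 -0.2483  0.0076] [[ 0.1 -0.3]] [[0.2 0.3]]
sillL [0.4434 0.1127 0.0412] [[ 0.  -0.5]] [[0.3 0.5]]
sillR [ 0.5487 -0.2446  0.0453] [[ 0.1 -0.5]] [[0.3 0.5]]
ribL [0.5092 0.0907 0.11  ] [[ 0.  -0.6]] [[0.3 0.6]]
ribR [ 0.5982 -0.1859  0.104 ] [[ 0. -0.]] [[0. 0.]]
clip [0.5537 0.134  0.1789] [[ 0.  -0.4]] [[0.2 0.4]]
topL [0.7081 0.1809 0.3742] [[-0.  -0.7]] [[0.4 0.6]]
jarcap [0.357  0.1046 0.0571] [[ 0.  -0.1]] [[0.1 0.1]]
wt [ 0.4856 -0.2417  0.0529] [[-0.   0.1]] [[-0.1 -0.1]]
tray [0.4283 0.1972 0.0089] [[ 0.  -0.8]] [[0.5 0.8]]
[ 0.6482655  -0.02327743  0.29026542] [-1.9 -1.6 -1.3  0.5 -2.4  0.1  0.1  1.8  0.5 -1.6  1.4 -1.7  1.4 -0.5
  2.4 -1. ]
baseL guard [-0.1745  0.1862  0.0081]
baseR guard [-0.1735 -0.183   0.0076]
sillL guard [-0.1574  0.1889  0.0412]
sillR guard [-0.1588 -0.1836  0.0453]
ribL guard [-0.1007  0.149   0.11  ]
ribR guard [-0.0945 -0.1415  0.104 ]
clip guard [-0.0456  0.1778  0.1789]
topL guard [0.1157 0.1785 0.3742]
jarcap guard [-0.2425  0.2059  0.0571]
wt guard [-0.2184 -0.1627  0.0529]
tray guard [-0.1477  0.2742  0.0089]
```

```bash
cat >> h.py <<'E'
from scipy.spatial.transform import Rotation as Ro
G=np.array([.648,-.023,0]);PSI=.290
u=np.array([np.cos(np.radians(50)),0,np.sin(np.radians(50))]);n=np.array([-u[2],0,u[0]])
def g2w(m): return G+Ro.from_euler('z',PSI).apply(m)
def Rt(tilt=50):  # tool z forward-down, y along lip
    t=np.radians(tilt);z=np.array([np.sin(t),0,-np.cos(t)]);y=np.array([0,1.,0])
    return Ro.from_euler('z',PSI)*Ro.from_matrix(np.c_[np.cross(y,z),y,z])
def todo(s,pos,R):
    C=Ro.from_euler('xyz',s["ee_rot"])
    print('t',round(s['t'],2),'pos',np.round(s['tool_pos'],4),'F',np.round(s['ft_force'],1),'q',np.round(s['q'],2),'gap',round(float(s['finger_gap']),2))
    print('shift(3cm units) tool:',np.round(C.inv().apply(np.array(pos)-s['tool_pos'])/.03,2),'turn(pi)',np.round((C.inv()*R).as_rotvec()/np.pi,3))
E
python3 - <<'E'
from h import *
from bench import env
s=env.read_state()
todo(s,[.40,-.08,.26],Rt()); todo(s,[.4,-.08,.26],Rt(0))
print(Rt().as_euler('xyz'))
E
```

```text
t 0.1 pos [0.1916 0.5419 0.2307] F [-0.2  0.8 -0.1] q [ 1.1   0.15  1.44 -0.    1.55 -0.13] gap 1.0
shift(3cm units) tool: [-13.46 -17.23  -0.96] turn(pi) [-0.088 -0.268 -0.187]
t 0.1 pos [0.1916 0.5419 0.2307] F [-0.2  0.8 -0.1] q [ 1.1   0.15  1.44 -0.    1.55 -0.13] gap 1.0
shift(3cm units) tool: [-13.46 -17.23  -0.96] turn(pi) [-0.  -0.  -0.2]
[-3.14159265  0.87266463 -2.85159265]
```

```bash
python3 -m jog '[{"x":-0.6,"y":-0.9,"z":-0.05},{"x":-0.6,"y":-0.9,"z":-0.05},{"x":-0.6,"y":-0.9,"z":-0.05},{"x":-0.6,"y":-0.9,"z":-0.05},{"x":-0.6,"y":-0.9,"z":-0.05},{"x":-0.6,"y":-0.9,"z":-0.05},{"x":-0.6,"y":-0.9,"z":-0.05},{"x":-0.6,"y":-0.9,"z":-0.05},{"x":-0.6,"y":-0.9,"z":-0.05},{"x":-0.6,"y":-0.9,"z":-0.05}]' 1; python3 - <<'E'
from h import *
from bench import env
todo(env.read_state(),[.40,-.08,.26],Rt(0))
E
```

```text
t 0.1 pos [0.1916 0.5419 0.2307] F [-0.2  0.8 -0.1] q [ 1.1   0.15  1.44 -0.    1.55 -0.13] gap 1.0
shift(3cm units) tool: [-13.46 -17.23  -0.96] turn(pi) [-0.  -0.  -0.2]validation failed for argument at $[0]...
```

```bash
python3 -m jog '[{"x":-0.6,"y":-0.9,"z":-0.05,"wx":0,"wy":0,"wz":0},{"x":-0.6,"y":-0.9,"z":-0.05,"wx":0,"wy":0,"wz":0},{"x":-0.6,"y":-0.9,"z":-0.05,"wx":0,"wy":0,"wz":0},{"x":-0.6,"y":-0.9,"z":-0.05,"wx":0,"wy":0,"wz":0},{"x":-0.6,"y":-0.9,"z":-0.05,"wx":0,"wy":0,"wz":0},{"x":-0.6,"y":-0.9,"z":-0.05,"wx":0,"wy":0,"wz":0},{"x":-0.6,"y":-0.9,"z":-0.05,"wx":0,"wy":0,"wz":0},{"x":-0.6,"y":-0.9,"z":-0.05,"wx":0,"wy":0,"wz":0},{"x":-0.6,"y":-0.9,"z":-0.05,"wx":0,"wy":0,"wz":0},{"x":-0.6,"y":-0.9,"z":-0.05,"wx":0,"wy":0,"wz":0}]' 1; python3 - <<'E'
from h import *
from bench import env
todo(env.read_state(),[.40,-.08,.26],Rt(0))
E
```

```text
t: 1.35
tool_pos: [0.2716, 0.2183, 0.2437]
ee_rot: [-3.135, -0.001, 2.806]
ft_force: [-0.1, 0.2, -0.4]
finger_gap: 0.001
t 1.35 pos [0.2716 0.2183 0.2437] F [-0.1  0.2 -0.4] q [ 0.46 -0.34  1.86 -0.    1.63 -0.78] gap 0.0
shift(3cm units) tool: [-7.32 -7.98 -0.5 ] turn(pi) [-0.002 -0.001 -0.199]
```

```bash
python3 -m jog '[{"x":-0.8,"y":-0.88,"z":-0.05,"wx":0,"wy":0,"wz":0},{"x":-0.8,"y":-0.88,"z":-0.05,"wx":0,"wy":0,"wz":0},{"x":-0.8,"y":-0.88,"z":-0.05,"wx":0,"wy":0,"wz":0},{"x":-0.8,"y":-0.88,"z":-0.05,"wx":0,"wy":0,"wz":0},{"x":-0.8,"y":-0.88,"z":-0.05,"wx":0,"wy":0,"wz":0},{"x":-0.8,"y":-0.88,"z":-0.05,"wx":0,"wy":0,"wz":0},{"x":-0.8,"y":-0.88,"z":-0.05,"wx":0,"wy":0,"wz":0},{"x":-0.8,"y":-0.88,"z":-0.05,"wx":0,"wy":0,"wz":0},{"x":-0.8,"y":-0.88,"z":-0.05,"wx":0,"wy":0,"wz":0}]' 1; python3 -m jog '[{"x":0,"y":0,"z":0,"wx":0,"wy":0,"wz":-0.05},{"x":0,"y":0,"z":0,"wx":0,"wy":0,"wz":-0.05},{"x":0,"y":0,"z":0,"wx":0,"wy":0,"wz":-0.05},{"x":0,"y":0,"z":0,"wx":0,"wy":0,"wz":-0.05},{"x":0,"y":0,"z":0,"wx":0,"wy":-0.05,"wz":0},{"x":0,"y":0,"z":0,"wx":0,"wy":-0.05,"wz":0},{"x":0,"y":0,"z":0,"wx":0,"wy":-0.05,"wz":0},{"x":0,"y":0,"z":0,"wx":0,"wy":-0.05,"wz":0}]'
python3 - <<'E'
from h import *
from bench import env
s=env.read_state()
todo(s,g2w(np.array([-.113,0,.082])+.1*n),Rt(50))
c=env.capture('wrist');pickle.dump((s,c),open('w1.pkl','wb'));print(c['tool_from_camera'],c['camera_matrix'])
cv2.imwrite('pics/w1.png',cv2.resize(c['img'][:,:,::-1],(800,600)))
E
```

```text
t: 2.48
tool_pos: [0.3985, -0.0876, 0.258]
ee_rot: [-3.136, -0.001, 2.805]
ft_force: [0.9, 0.9, 0.5]
finger_gap: -0.002
t: 3.48
tool_pos: [0.4012, -0.0877, 0.257]
ee_rot: [-3.138, 0.636, -2.83]
ft_force: [-0.4, -0.3, -0.9]
finger_gap: -0.0
t 3.48 pos [ 0.4012 -0.0877  0.257 ] F [-0.4 -0.3 -0.9] q [-0.88 -0.55  2.08  0.6   1.38 -2.81] gap -0.0
shift(3cm units) tool: [ 0.44 -0.32  4.26] turn(pi) [ 0.004 -0.075  0.005]
[[-5.10060352e-04 -9.61672046e-01 -2.74201779e-01  7.06476048e-02]
 [ 9.99999860e-01 -4.52054888e-04 -2.74731008e-04 -7.08177471e-04]
 [ 1.40246876e-04 -2.74201881e-01  9.61672142e-01 -1.42891740e-01]
 [ 0.00000000e+00  0.00000000e+00  0.00000000e+00  1.00000000e+00]] [[331.57962865   0.         258.45528841]
 [  0.         331.57962865 184.43989689]
 [  0.           0.           1.        ]]
```

View pics/w1.png

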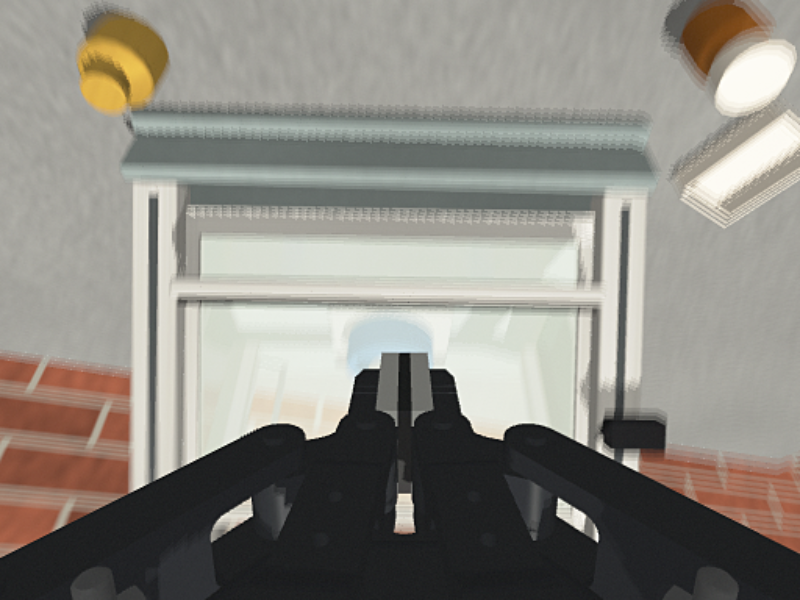

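The view shows the lip level in the picture from (175,292) to (603,292), with the clip at (633,432) beside the left rail. The fingers are shut and the approach is centred. Joint 6 is at its limit, so I'll turn half round about the tool z, which is an equivalent grasp.

```bash
python3 -m jog '[{"x":0,"y":0,"z":0,"wx":0,"wy":0,"wz":0.058},{"x":0,"y":0,"z":0,"wx":0,"wy":0,"wz":0.058},{"x":0,"y":0,"z":0,"wx":0,"wy":0,"wz":0.058},{"x":0,"y":0,"z":0,"wx":0,"wy":0,"wz":0.058},{"x":0,"y":0,"z":0,"wx":0,"wy":0,"wz":0.058},{"x":0,"y":0,"z":0,"wx":0,"wy":0,"wz":0.058},{"x":0,"y":0,"z":0,"wx":0,"wy":0,"wz":0.058},{"x":0,"y":0,"z":0,"wx":0,"wy":0,"wz":0.058},{"x":0,"y":0,"z":0,"wx":0,"wy":0,"wz":0.058},{"x":0,"y":0,"z":0,"wx":0,"wy":0,"wz":0.058}]'; python3 -m jog '[{"x":0,"y":0,"z":0,"wx":0,"wy":0,"wz":0.058},{"x":0,"y":0,"z":0,"wx":0,"wy":0,"wz":0.058},{"x":0,"y":0,"z":0,"wx":0,"wy":0,"wz":0.058},{"x":0,"y":0,"z":0,"wx":0,"wy":0,"wz":0.058},{"x":0,"y":0,"z":0,"wx":0,"wy":0,"wz":0.058},{"x":0,"y":0,"z":0,"wx":0,"wy":0,"wz":0.058},{"x":0,"y":0,"z":0,"wx":0,"wy":0,"wz":0.058},{"x":0,"y":0,"z":0,"wx":0,"wy":0.04,"wz":0},{"x":0,"y":0,"z":0,"wx":0,"wy":0.035,"wz":0},{"x":0,"y":0,"z":0,"wx":0,"wy":0,"wz":0}]'
python3 - <<'E'
from h import *
from bench import env
s=env.read_state()
todo(s,g2w(np.array([-.113,0,.082])+.1*n),Rt(50)*Ro.from_euler('z',np.pi))
s=env.read_state();c=env.capture('wrist');pickle.dump((s,c),open('w2.pkl','wb'))
cv2.imwrite('pics/w2.png',cv2.resize(c['img'][:,:,::-1],(800,600)))
E
```

```text
t: 4.78
tool_pos: [0.3982, -0.0889, 0.2536]
ee_rot: [2.543, -0.166, 1.64]
ft_force: [-0.4, -0.0, 0.4]
finger_gap: 0.004
t: 6.02
tool_pos: [0.3975, -0.0871, 0.2521]
ee_rot: [-3.119, -0.835, 0.281]
ft_force: [-0.3, 0.4, 0.8]
finger_gap: 0.001
t 6.03 pos [ 0.3975 -0.0871  0.2521] F [-0.3  0.4  0.8] q [-1.09 -0.62  2.21  0.83  1.43  0.12] gap 0.0
shift(3cm units) tool: [-1.07  0.41  4.06] turn(pi) [-0.005  0.012 -0.002]
```

View pics/w2.png

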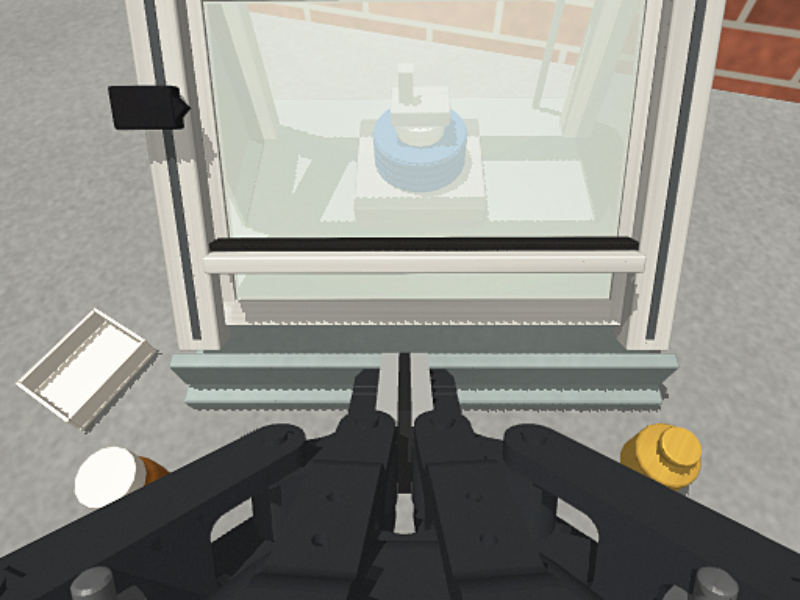

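Very clear: lip front face at rows 257–273 between (205,262) and (645,262), pointer tip at (190,108), shut fingertips at (405,352). Next I'll fit the lip and pointer from this view together with the side view.

```bash
cat >> h.py <<'E'
def wcam(s,c):
    T=np.eye(4);T[:3,:3]=Ro.from_euler('xyz',s['ee_rot']).as_matrix();T[:3,3]=s['tool_pos']
    V=np.linalg.inv(T@c['tool_from_camera']);return dict(camera_matrix=c['camera_matrix'],R=V[:3,:3],t=V[:3,3],img=c['img'])
E
python3 - <<'E'
from h import *
from scipy.optimize import least_squares
a,b=pickle.load(open('ab.pkl','rb')); w=wcam(*pickle.load(open('w2.pkl','rb')))
k=1/1.5625
A=lambda u,v:(215+u/3,140+v/3)
B=lambda u,v:(210+(u-280)/3,125+v/3)
W=lambda u,v:(u*k,v*k)
obs=[('lip',.145,[(w,W(206,273)),(b,B(379,186))]),('lip',-.145,[(w,W(645,272)),(b,B(713,382))]),
('g',(-.156,.186,.05),[(w,W(174,367)),(a,A(40,165)),(b,B(308,243))]),('g',(-.156,-.186,.05),[(w,W(676,366)),(a,A(82,518)),(b,B(723,508))]),
('g',(-.18,.186,.014),[(w,W(188,405)),(a,A(24,190)),(b,B(298,285))]),('g',(-.18,-.186,.014),[(w,W(660,404)),(a,A(65,538)),(b,B(703,553))])]
def pt(p,o):
    m=np.array(o[2-1]) if o[0]=='g' else np.array([p[4],o[1],p[5]])
    return np.array([p[0],p[1],p[3]])+Ro.from_euler('z',p[2]).apply(m)
def f(p): return np.concatenate([proj(c,pt(p,o))[0]-q for o in obs for c,q in o[2]])
r=least_squares(f,[.648,-.023,.29,0,-.127,.109],loss='soft_l1');p=r.x
print(p.round(4));print(f(p).reshape(-1,2).round(1).tolist())
X=tri(w,b,W(190,108),B(437,45));a_=Ro.from_euler('z',-p[2]).apply(X-[p[0],p[1],p[3]]);print('pointer guard',a_,proj(b,X)-B(437,45))
print('lip bottom-front s,n',[p[4]*u[0]+p[5]*u[2],p[4]*n[0]+p[5]*n[2]],'pointer s,n',a_@u,a_@n)
# pointer from wrist ray at assumed n = lip bottom-front n - (0..33)mm
C=-w['R'].T@w['t'];d=w['R'].T@np.linalg.solve(w['camera_matrix'],[*W(190,108),1])
Rz=Ro.from_euler('z',-p[2]);C=Rz.apply(C-[p[0],p[1],p[3]]);d=Rz.apply(d)
for dn in(0,.01,.02,.033):
    t=((p[4]*n[0]+p[5]*n[2]-dn)-C@n)/(d@n);print(dn,C+t*d,(C+t*d)@u)
E
```

```text
[ 0.6463 -0.0239  0.2912 -0.0058 -0.1262  0.1192]
[[-0.2, -0.1], [-1.8, -0.4], [-0.5, -0.5], [-0.1, 2.1], [0.3, -6.2], [-0.2, -0.3], [1.0, 0.6], [-1.1, -6.0], [0.6, 0.7], [1.6, 1.3], [-1.8, -0.4], [-2.5, -0.3], [-1.7, 2.8], [1.7, 0.3], [-3.1, 1.2], [-0.7, 4.0]]
pointer guard [-0.03689483  0.15625937  0.18482599] [[0.58576924 1.24095751]]
lip bottom-front s,n [np.float64(0.010180452885542812), np.float64(0.17325787366884815)] pointer s,n 0.1178693809261032 0.1470669341750728
0 [-0.05948141  0.14129563  0.19865422] 0.11394404551637374
0.01 [-0.05168144  0.14535342  0.19239262] 0.11416110239410196
0.02 [-0.04388148  0.14941122  0.18613102] 0.11437815927183016
0.033 [-0.03374152  0.15468635  0.17799093] 0.11466033321287686
```

```bash
cat >> h.py <<'E'
G=np.array([.6463,-.0239,-.0058]);PSI=.2912
def go(s_,n_,y_=0.):
    from bench import env
    s=env.read_state();m=Ro.from_euler('z',-PSI).apply(np.array(s['tool_pos'])-G);print('now s,n,y',np.round([m@u,m@n,m[1]],4))
    todo(s,g2w(s_*u+n_*n+np.array([0,y_,0])),Rt(50)*Ro.from_euler('z',np.pi));return s
E
python3 -c "
from h import *
go(-.013,.215)"
```

```text
now s,n,y [0.0333 0.3624 0.0109]
t 6.08 pos [ 0.3977 -0.0871  0.2527] F [ 0.1 -0.5  1.1] q [-1.09 -0.62  2.21  0.83  1.43  0.12] gap 0.0
shift(3cm units) tool: [-1.35  0.44  4.96] turn(pi) [-0.005  0.012 -0.002]
```

```bash
python3 -m jog '[{"x":-0.2,"y":0.06,"z":0.7,"wx":-0.001,"wy":0.002,"wz":0},{"x":-0.2,"y":0.06,"z":0.7,"wx":-0.001,"wy":0.002,"wz":0},{"x":-0.2,"y":0.06,"z":0.7,"wx":-0.001,"wy":0.002,"wz":0},{"x":-0.2,"y":0.06,"z":0.7,"wx":-0.001,"wy":0.002,"wz":0},{"x":-0.2,"y":0.06,"z":0.7,"wx":-0.001,"wy":0.002,"wz":0},{"x":-0.2,"y":0.06,"z":0.7,"wx":0,"wy":0.002,"wz":0},{"x":-0.2,"y":0.06,"z":0.7,"wx":0,"wy":0,"wz":0},{"x":0,"y":0,"z":0,"wx":0,"wy":0,"wz":0}]'
python3 - <<'E'
from h import *
from bench import env
s=go(-.013,.15)
c=env.capture('wrist');pickle.dump((s,c),open('w3.pkl','wb'));b=env.capture('side')
o=np.zeros((600,800,3),np.uint8);o[:384,:512]=c['img'][:,:,::-1]
o[300:600,440:800]=cv2.resize(b['img'][140:290,200:380,::-1],None,fx=2,fy=2)
cv2.imwrite('pics/w3.png',o)
E
```

```text
t: 7.08
tool_pos: [0.4859, -0.0711, 0.1226]
ee_rot: [3.126, -0.847, 0.321]
ft_force: [0.3, 1.4, 0.3]
finger_gap: 0.001
now s,n,y [-0.0091  0.2107  0.0008]
t 7.08 pos [ 0.4859 -0.0711  0.1226] F [0.3 1.4 0.3] q [-0.78 -0.29  2.31  0.98  0.91 -0.07] gap 0.0
shift(3cm units) tool: [-0.08  0.04  2.02] turn(pi) [-0.002  0.008  0.006]
```

View pics/w3.png

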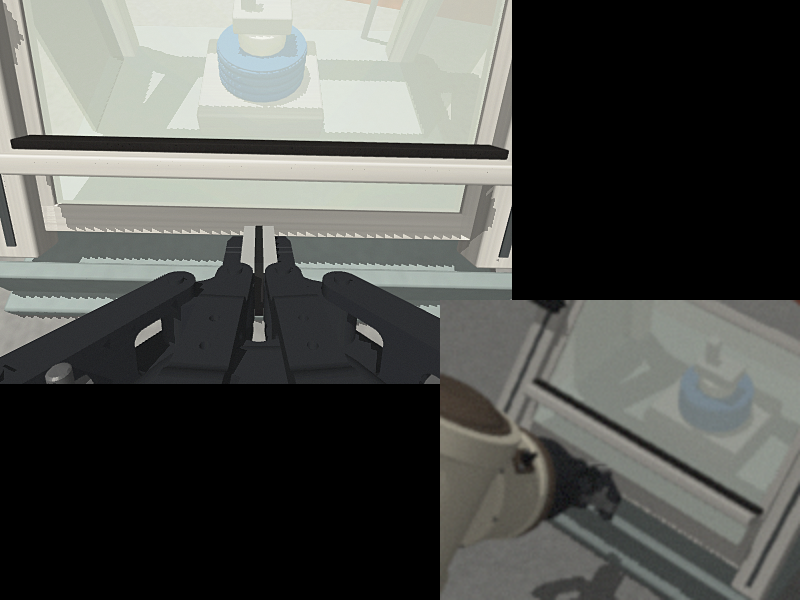

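Lip front band at about rows 155–182, finger tips at (258,227) still below and in front of it. I'll check the lip model against this view.

```bash
python3 - <<'E'
from h import *
w2=wcam(*pickle.load(open('w2.pkl','rb')));w3=wcam(*pickle.load(open('w3.pkl','rb')))
X=g2w(np.array([-.1262,0,.1192]));print(proj(w2,X)*1.5625,proj(w3,X))
for cols in(150,258,380):
    g=w3['img'][140:215,cols-3:cols+4].mean((1,2));d=np.diff(g);i=np.argsort(-abs(d))[:6];print(cols,sorted((140+int(j),int(d[j])) for j in i))
E
```

```text
[[423.46794524 271.98644193]] [[259.84313119 179.37850716]]
150 [(151, 166), (175, -43), (177, 68), (204, -48), (205, -53), (206, 38)]
258 [(153, 114), (154, 79), (178, -43), (179, 29), (180, 41), (207, -96)]
380 [(141, -110), (142, -82), (156, 149), (182, 62), (210, -71), (211, 37)]
```

The model agrees within 1 px. I'll correct the orientation and go in beneath the lip.

```bash
python3 -m jog '[{"x":-0.08,"y":0.02,"z":0,"wx":-0.002,"wy":0.008,"wz":0.006},{"x":-0.03,"y":0,"z":0.4,"wx":0,"wy":0,"wz":0},{"x":-0.03,"y":0,"z":0.4,"wx":0,"wy":0,"wz":0},{"x":-0.03,"y":0,"z":0.4,"wx":0,"wy":0,"wz":0},{"x":-0.02,"y":0,"z":0.4,"wx":0,"wy":0,"wz":0},{"x":0,"y":0,"z":0.35,"wx":0,"wy":0,"wz":0},{"x":0,"y":0,"z":0,"wx":0,"wy":0,"wz":0}]'
python3 -c "
from h import *
go(-.004,.15)"
```

```text
t: 8.05
tool_pos: [0.5293, -0.0602, 0.0822]
ee_rot: [3.131, -0.874, 0.302]
ft_force: [0.3, -0.3, 0.5]
finger_gap: -0.001
now s,n,y [-0.0113  0.1504 -0.0012]
t 8.05 pos [ 0.5293 -0.0602  0.0822] F [ 0.3 -0.3  0.5] q [-0.66 -0.12  2.3   1.17  0.75 -0.21] gap -0.0
shift(3cm units) tool: [ 0.24 -0.04  0.01] turn(pi) [ 0.001 -0.     0.002]
```

```bash
python3 -m jog '[{"x":0.12,"y":0,"z":0,"wx":0,"wy":0,"wz":0},{"x":0.12,"y":0,"z":0,"wx":0,"wy":0,"wz":0},{"x":0.12,"y":0,"z":0,"wx":0,"wy":0,"wz":0},{"x":0.12,"y":0,"z":0,"wx":0,"wy":0,"wz":0},{"x":0.15,"y":0,"z":0,"wx":0,"wy":0,"wz":0},{"x":0.15,"y":0,"z":0,"wx":0,"wy":0,"wz":0}]'
python3 -c "
from h import *
go(.08,.15)"
```

```text
t: 8.8
tool_pos: [0.5441, -0.0559, 0.1016]
ee_rot: [3.131, -0.874, 0.302]
ft_force: [-0.4, -1.0, -3.8]
finger_gap: 0.0
now s,n,y [ 0.0134  0.151  -0.0013]
t 8.8 pos [ 0.5441 -0.0559  0.1016] F [-0.4 -1.  -3.8] q [-0.62 -0.13  2.26  1.12  0.74 -0.12] gap 0.0
shift(3cm units) tool: [ 2.22 -0.03  0.04] turn(pi) [ 0.001 -0.     0.002]
```

Contact with about 3.8 N, as expected. I'll continue gently.

```bash
python3 -m jog '[{"x":0.18,"y":0,"z":0,"wx":0,"wy":0,"wz":0},{"x":0.18,"y":0,"z":0,"wx":0,"wy":0,"wz":0},{"x":0.18,"y":0,"z":0,"wx":0,"wy":0,"wz":0},{"x":0.18,"y":0,"z":0,"wx":0,"wy":0,"wz":0},{"x":0.18,"y":0,"z":0,"wx":0,"wy":0,"wz":0},{"x":0.18,"y":0,"z":0,"wx":0,"wy":0,"wz":0},{"x":0.18,"y":0,"z":0,"wx":0,"wy":0,"wz":0},{"x":0.18,"y":0,"z":0,"wx":0,"wy":0,"wz":0},{"x":0.18,"y":0,"z":0,"wx":0,"wy":0,"wz":0},{"x":0.18,"y":0,"z":0,"wx":0,"wy":0,"wz":0}]'
python3 -c "
from h import *
go(.09,.15)"
```

```text
t: 10.05
tool_pos: [0.5797, -0.0451, 0.146]
ee_rot: [3.13, -0.874, 0.302]
ft_force: [-0.6, -2.0, -3.0]
finger_gap: -0.002
now s,n,y [ 0.0714  0.1511 -0.0012]
t 10.05 pos [ 0.5797 -0.0451  0.146 ] F [-0.6 -2.  -3. ] q [-0.54 -0.14  2.16  1.01  0.73  0.08] gap -0.0
shift(3cm units) tool: [ 0.62 -0.03  0.04] turn(pi) [ 0.001 -0.     0.002]
```

```bash
python3 -m jog '[{"x":0.16,"y":0,"z":0,"wx":0,"wy":0,"wz":0},{"x":0.14,"y":0,"z":0,"wx":0,"wy":0,"wz":0},{"x":0.1,"y":0,"z":0,"wx":0,"wy":0,"wz":0},{"x":0.07,"y":0,"z":0,"wx":0,"wy":0,"wz":0},{"x":0,"y":0,"z":0,"wx":0,"wy":0,"wz":0}]'
python3 - <<'E'
from h import *
from bench import env
s=go(.097,.15)
c=env.capture('wrist');pickle.dump((s,c),open('w4.pkl','wb'));a=env.capture('scene');b=env.capture('side');pickle.dump((a,b),open('ab4.pkl','wb'))
o=np.zeros((600,800,3),np.uint8);o[:384,:512]=c['img'][:,:,::-1]
o[384:600,:512]=cv2.resize(c['img'][100:208,0:256,::-1],None,fx=2,fy=2)
o[:280,515:795]=cv2.resize(a['img'][140:210,230:300,::-1],None,fx=4,fy=4,interpolation=2)
o[300:580,515:795]=cv2.resize(b['img'][110:180,220:290,::-1],None,fx=4,fy=4,interpolation=2)
cv2.imwrite('pics/w4.png',o)
E
```

```text
t: 10.68
tool_pos: [0.5891, -0.042, 0.1579]
ee_rot: [3.13, -0.874, 0.302]
ft_force: [0.2, 0.7, 0.6]
finger_gap: 0.002
now s,n,y [ 0.0869  0.1512 -0.0009]
t 10.68 pos [ 0.5891 -0.042   0.1579] F [0.2 0.7 0.6] q [-0.52 -0.14  2.13  0.98  0.73  0.13] gap 0.0
shift(3cm units) tool: [ 0.34 -0.03  0.04] turn(pi) [ 0.001 -0.     0.002]
```

View pics/w4.png

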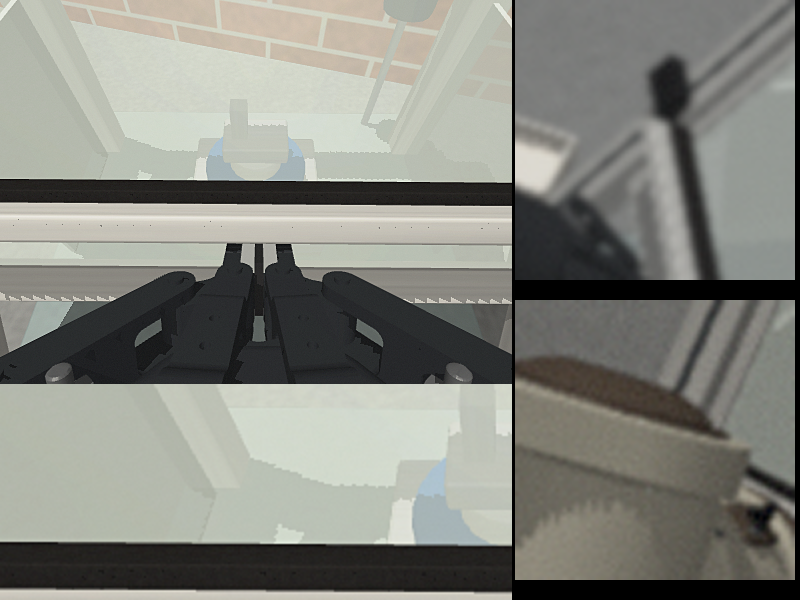

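The lip is close to the clip in the scene view (clip bottom at about (668,115), lip end at about (655,125)), but this is too coarse to judge. I'll withdraw a little for a sharp look from the wrist camera before the last millimetres.

```bash
python3 -m jog '[{"x":-0.15,"y":0,"z":0,"wx":0,"wy":0,"wz":0},{"x":-0.15,"y":0,"z":0,"wx":0,"wy":0,"wz":0},{"x":0,"y":0,"z":-0.7,"wx":0,"wy":0,"wz":0},{"x":0,"y":0,"z":-0.7,"wx":0,"wy":0,"wz":0},{"x":0,"y":0,"z":-0.7,"wx":0,"wy":0,"wz":0},{"x":0,"y":0,"z":-0.7,"wx":0,"wy":0,"wz":0},{"x":0,"y":0,"z":-0.7,"wx":0,"wy":0,"wz":0},{"x":0,"y":0,"z":-0.5,"wx":0,"wy":0,"wz":0},{"x":0,"y":0,"z":0,"wx":0,"wy":0,"wz":0},{"x":0,"y":0,"z":0,"wx":0,"wy":0,"wz":0}]'
python3 - <<'E'
from h import *
from bench import env
s=go(.075,.15)
c=env.capture('wrist');pickle.dump((s,c),open('w5.pkl','wb'))
o=np.zeros((600,800,3),np.uint8);o[:288,:384]=cv2.resize(c['img'][:,:,::-1],(384,288))
o[300:600,:800]=cv2.resize(c['img'][100:220,0:320,::-1],(800,300),interpolation=2)
cv2.imwrite('pics/w5.png',o)
E
```

```text
t: 12.08
tool_pos: [0.491, -0.0704, 0.2269]
ee_rot: [3.132, -0.873, 0.3]
ft_force: [-0.3, 0.7, -0.2]
finger_gap: 0.002
now s,n,y [7.410e-02 2.738e-01 1.000e-04]
t 12.07 pos [ 0.491  -0.0704  0.2269] F [-0.3  0.7 -0.2] q [-0.77 -0.43  2.18  0.87  1.06  0.19] gap 0.0
shift(3cm units) tool: [ 0.03 -0.01  4.13] turn(pi) [ 0.001 -0.     0.002]
```

View pics/w5.png

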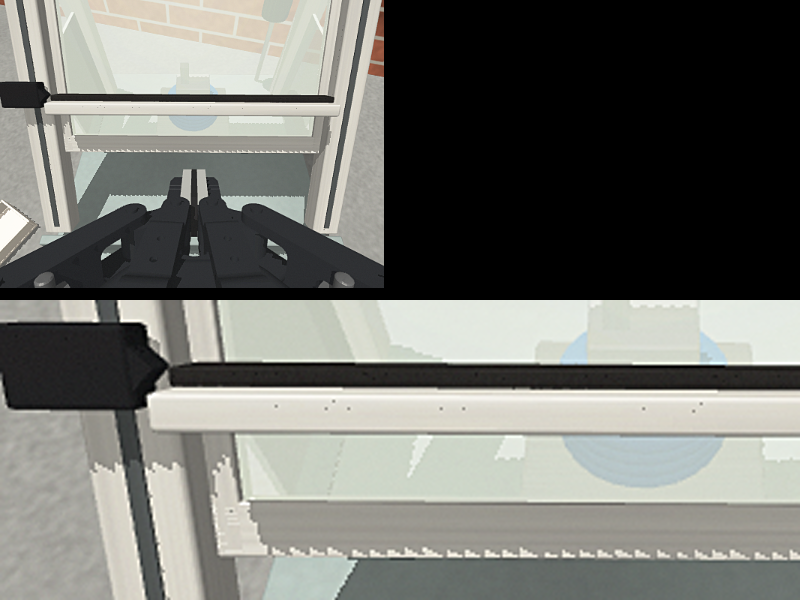

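Pointer tip at original pixel (66.8,126.4); the lip's left-end front face spans rows about 138–153 at column 61, so the lip is still below the pointer. I'll work out how much is left.

```bash
python3 - <<'E'
from h import *
w2=wcam(*pickle.load(open('w2.pkl','rb')));w5=wcam(*pickle.load(open('w5.pkl','rb')))
r=lambda X:Ro.from_euler('z',-PSI).apply(X-G)
X=tri(w2,w5,(190/1.5625,108/1.5625),(66.8,126.4));m=r(X);print('pointer',m,'s,n',m@u,m@n,proj(w5,X))
def ray(w,p,nn):
    C=r(-w['R'].T@w['t']);d=Ro.from_euler('z',-PSI).apply(w['R'].T@np.linalg.solve(w['camera_matrix'],[*p,1]))
    q=C+d*(nn-C@n)/(d@n);return np.round([q@u,q[1]],4)
for nn in(.14,.147,.155,.16,.173): print(nn,'pointer s,y w2',ray(w2,(190/1.5625,108/1.5625),nn),'w5',ray(w5,(66.8,126.4),nn))
print('lip front bottom L, mid',ray(w5,(60.8,152.8),.173),'w2 mid check',ray(w2,(423/1.5625,272.5/1.5625),.173))
img=w5['img']
for x in (66,100,200,260):
    g=img[115:165,x-2:x+3].mean((1,2));d=np.diff(g);i=np.argsort(-abs(d))[:6];print(x,sorted((115+int(j),int(d[j])) for j in i))
for x in(100,200,260):
  for row in(138.5,152.5,153.5): print(x,row,ray(w5,(x,row),.173))
# predicted pixels of lip end mid-thickness points if sash level with pointer s
E
```

```text
pointer [-0.04574997  0.14849312  0.18770448] s,n 0.11438245556942209 0.1557006220256332 [[ 66.93248079 126.54497185]]
0.14 pointer s,y w2 [0.1146 0.1548] w5 [0.1128 0.1575]
0.147 pointer s,y w2 [0.1145 0.1519] w5 [0.1136 0.1535]
0.155 pointer s,y w2 [0.1143 0.1487] w5 [0.1144 0.149 ]
0.16 pointer s,y w2 [0.1142 0.1467] w5 [0.115  0.1461]
0.173 pointer s,y w2 [0.1139 0.1414] w5 [0.1164 0.1387]
lip front bottom L, mid [0.0969 0.1462] w2 mid check [0.0098 0.0003]
66 [(122, -46), (123, -28), (128, 27), (134, 34), (135, 48), (151, -55)]
100 [(123, -41), (124, -153), (134, 194), (137, 29), (151, -62), (153, 63)]
200 [(124, -113), (125, -115), (134, 95), (135, 103), (152, -53), (153, 97)]
260 [(125, -225), (135, 198), (136, -25), (138, 30), (152, -59), (154, 56)]
100 138.5 [0.1077 0.1157]
100 152.5 [0.0973 0.117 ]
100 153.5 [0.0965 0.1171]
200 138.5 [0.108  0.0423]
200 152.5 [0.0976 0.0427]
200 153.5 [0.0968 0.0428]
260 138.5 [ 0.1082 -0.0019]
260 152.5 [ 0.0978 -0.0019]
260 153.5 [ 0.0971 -0.0019]
```

Pointer s = 0.1144, y = 0.1485 (must be about 0.148: fits). Lip mid s ≈ 0.103, so about 11 mm remain and the tool should end at s ≈ 0.098. Going back in.

```bash
python3 -m jog '[{"x":0,"y":0,"z":0.7,"wx":0,"wy":0,"wz":0},{"x":0,"y":0,"z":0.7,"wx":0,"wy":0,"wz":0},{"x":0,"y":0,"z":0.7,"wx":0,"wy":0,"wz":0},{"x":0,"y":0,"z":0.7,"wx":0,"wy":0,"wz":0},{"x":0,"y":0,"z":0.7,"wx":0,"wy":0,"wz":0},{"x":0,"y":0,"z":0.6,"wx":0,"wy":0,"wz":0},{"x":0,"y":0,"z":0,"wx":0,"wy":0,"wz":0},{"x":0.15,"y":0,"z":0,"wx":0,"wy":0,"wz":0},{"x":0.15,"y":0,"z":0,"wx":0,"wy":0,"wz":0},{"x":0.1,"y":0,"z":0,"wx":0,"wy":0,"wz":0}]'
python3 -c "
from h import *
go(.098,.15)"
```

```text
t: 13.38
tool_pos: [0.5921, -0.0375, 0.1508]
ee_rot: [3.138, -0.868, 0.299]
ft_force: [-0.5, -0.3, 0.5]
finger_gap: -0.004
now s,n,y [0.0841 0.1434 0.0026]
t 13.38 pos [ 0.5921 -0.0375  0.1508] F [-0.5 -0.3  0.5] q [-0.5  -0.12  2.13  0.99  0.71  0.13] gap -0.0
shift(3cm units) tool: [ 0.46  0.09 -0.22] turn(pi) [-0.001  0.002  0.002]
```

```bash
python3 -m jog '[{"x":0,"y":0,"z":-0.2,"wx":0,"wy":0,"wz":0},{"x":0.1,"y":0,"z":0,"wx":0,"wy":0,"wz":0},{"x":0.1,"y":0,"z":0,"wx":0,"wy":0,"wz":0},{"x":0.1,"y":0,"z":0,"wx":0,"wy":0,"wz":0},{"x":0.08,"y":0,"z":0,"wx":0,"wy":0,"wz":0},{"x":0,"y":0,"z":0,"wx":0,"wy":0,"wz":0}]'
python3 -c "
from h import *
go(.098,.15)"
```

```text
t: 14.12
tool_pos: [0.5947, -0.0368, 0.1647]
ee_rot: [3.137, -0.868, 0.299]
ft_force: [0.4, 0.3, -0.6]
finger_gap: 0.003
now s,n,y [0.0964 0.1503 0.0024]
t 14.12 pos [ 0.5947 -0.0368  0.1647] F [ 0.4  0.3 -0.6] q [-0.5  -0.14  2.11  0.95  0.73  0.18] gap 0.0
shift(3cm units) tool: [0.05 0.08 0.01] turn(pi) [-0.     0.002  0.002]
```

Now retreat and check.

```bash
python3 -m jog '[{"x":-0.15,"y":0,"z":0,"wx":0,"wy":0,"wz":0},{"x":-0.15,"y":0,"z":0,"wx":0,"wy":0,"wz":0},{"x":0,"y":0,"z":-0.7,"wx":0,"wy":0,"wz":0},{"x":0,"y":0,"z":-0.7,"wx":0,"wy":0,"wz":0},{"x":0,"y":0,"z":-0.7,"wx":0,"wy":0,"wz":0},{"x":0,"y":0,"z":-0.7,"wx":0,"wy":0,"wz":0},{"x":0,"y":0,"z":-0.7,"wx":0,"wy":0,"wz":0},{"x":0,"y":0,"z":-0.5,"wx":0,"wy":0,"wz":0},{"x":0,"y":0,"z":0,"wx":0,"wy":0,"wz":0},{"x":0,"y":0,"z":0,"wx":0,"wy":0,"wz":0}]'
python3 - <<'E'
from h import *
from bench import env
s=go(.085,.15)
c=env.capture('wrist');pickle.dump((s,c),open('w6.pkl','wb'));w=wcam(s,c)
cv2.imwrite('pics/w6.png',cv2.resize(c['img'][90:210,0:160,::-1],(800,600),interpolation=2))
r=lambda X:Ro.from_euler('z',-PSI).apply(X-G)
for x in (100,200,260):
    g=c['img'][115:190,x-2:x+3].mean((1,2));d=np.diff(g);i=np.argsort(-abs(d))[:7];print(x,sorted((115+int(j),int(d[j])) for j in i))
sn=lambda s_,n_,y_:g2w(s_*u+n_*n+np.array([0,y_,0]))
print('expected pointer',proj(w,sn(.1144,.1557,.1485)),'level lip front-bottom L/0:',proj(w,sn(.1084,.173,.145)),proj(w,sn(.1084,.173,0)),'2mm lower',proj(w,sn(.1064,.173,0)))
E
```

```text
t: 15.38
tool_pos: [0.4975, -0.0657, 0.2347]
ee_rot: [3.139, -0.867, 0.298]
ft_force: [-0.3, -0.2, -0.5]
finger_gap: 0.001
now s,n,y [0.0849 0.2729 0.0027]
t 15.38 pos [ 0.4975 -0.0657  0.2347] F [-0.3 -0.2 -0.5] q [-0.74 -0.42  2.16  0.85  1.06  0.22] gap 0.0
shift(3cm units) tool: [0.03 0.1  4.1 ] turn(pi) [-0.001  0.002  0.001]
100 [(124, -40), (125, -155), (135, 200), (138, 38), (152, -58), (154, 81), (181, 79)]
200 [(125, -112), (126, -115), (135, 96), (136, 104), (153, -59), (154, 48), (181, -70)]
260 [(125, -43), (126, -164), (136, 201), (153, -61), (155, 62), (181, -121), (182, 50)]
expected pointer [[ 72.53825008 139.92497833]] level lip front-bottom L/0: [[ 65.90344589 151.54303212]] [[261.41438856 152.30923131]] 2mm lower [[261.39781558 154.96595296]]
```

View pics/w6.png

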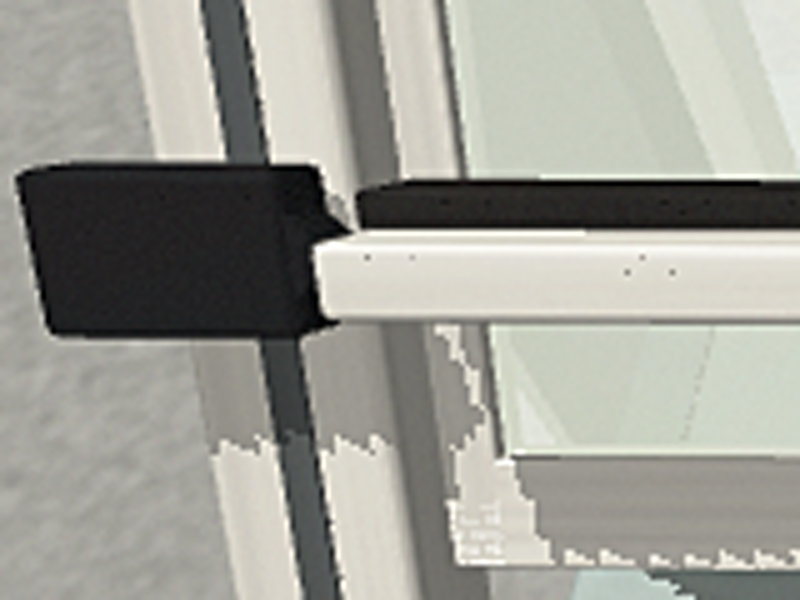

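The lip's end now covers the pointer tip: projected tip at crop (363,250), lip front face on rows 240–320. Lip edge and tool position both put it within about 1 mm of level, and the clip is where it was. I'll back off a bit more, check the bystanders against the first picture, and hand in.

```bash
python3 -m jog '[{"x":0,"y":0,"z":-0.6,"wx":0,"wy":0,"wz":0},{"x":0,"y":0,"z":-0.6,"wx":0,"wy":0,"wz":0},{"x":0,"y":0,"z":0,"wx":0,"wy":0,"wz":0},{"x":0,"y":0,"z":0,"wx":0,"wy":0,"wz":0},{"x":0,"y":0,"z":0,"wx":0,"wy":0,"wz":0}]'
python3 - <<'E'
from h import *
from bench import env
a,b=pickle.load(open('ab.pkl','rb'));a2=env.capture('scene')
for nme,(x,y) in dict(jar=(199,196),weight=(216,314),tray=(229,179),clip=(268,161)).items():
    t=a['img'][y-9:y+10,x-9:x+10];S=a2['img'][y-15:y+16,x-15:x+16]
    m=cv2.matchTemplate(S,t,cv2.TM_CCOEFF_NORMED);_,v,_,l=cv2.minMaxLoc(m);print(nme,'shift px',l[0]-6,l[1]-6,'score',round(v,3))
print(env.read_state()['ft_force']);print(env.finish_job())
E
```

```text
t: 16.05
tool_pos: [0.4719, -0.0723, 0.2552]
ee_rot: [-3.137, -0.865, 0.295]
ft_force: [0.3, -1.0, 0.2]
finger_gap: 0.0
jar shift px -1 -6 score 0.386
weight shift px 0 0 score 0.999
tray shift px 0 0 score 0.999
clip shift px 0 -1 score 0.882
[ 0.46282558  0.28153254 -0.45761566]
the job is handed in; nothing more can be done
None
```

I raised the window with shut fingers beneath the lip until the lip was level with the pointer, to about 1 mm. I then withdrew the hand and handed the job in at about 16 s. The push needed about 4 N.

**Level check:** after the hand was withdrawn, the last wrist picture put the lip's lower front edge about 0.7 mm low. The tool position at the end of the push put it about 1 mm low. I judged this close enough and did not nudge it further. I estimate about 1 mm of uncertainty in the measurement itself.

**Clip:** its outline in the last wrist picture fits an unmoved clip. The scene picture comparison gave a shift of 0, −1 px with a score of 0.88, with the raised lip now right beside it.

**Bench items:**
- The weight and the tray showed no shift against the first picture (score 0.999).
- The jar check failed (score 0.39). I think the arm hid the jar in that view, but I did not confirm this. The hand passed high above the jar, and I saw no unexpected force at any reading.

**Hand:** at hand-in the fingertips were more than 10 cm clear of the lip, and the wrist force was near zero.

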